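# Drive the bush out of the holder

### The job

First set the catch tray down on the desk with the end away from its grip fin pushed in under the outlet of the bush holder, so that the bush will drop into it. Then take the drift with the slim nose from the rest, push its nose through the small hole in the back of the holder and drive the tight bush out of the bore into the tray. Lay the slim drift back in the empty pair of notches of its rest, let everything go, and leave the other things where they are.

Things in the scene. Friction and masses are not known exactly. Their poses are not given: they have to be found in the camera images.
- holder: Steel bush holder, fixed; origin on the desk, x = driving direction. Foot plate x -74 to -4 mm, y +-35, 10 high; pedestal x -26 to -4, y +-20; on it a housing x -24 to +20, y +-22, z 48 to 92 (screw head on top to 96). Bore along x, axis at y 0, 70 mm above the desk. The outlet end (x -4 to +20) overhangs free space 48 mm high.
- bore_in (a point): Centre of the round 13 mm hole (chamfered to 19 mm) in the holder's back face, where the drift enters; x axis = driving direction. The hole is 12 mm deep to a shoulder; beyond it the bore is 24 mm wide and 32 mm long, to the outlet.
- bore_out (a point): Centre of the bore's outlet on the holder's front face, 44 mm beyond bore_in, where the bush comes out. x axis = driving direction.
- bush_centre (a point): Centre of the bush, a plain steel cylinder 22 mm across, 26 mm long (solid ends), axis = its x. It sits in the 24 mm bore against the shoulder; a spring plunger pressing on it makes it tight: about 6 to 12 N to push. It leaves only by the outlet, and tips out into the tray when the drift's tip reaches or just passes the outlet face (44 to 50 mm past bore_in).
- slim_centre (a point): Middle of the square handle (16 x 16 x 90 mm, dark steel) of the slim drift, the one to use; grip it here, 38 mm above the desk in the rest, 56 mm free between the rest's bars. x axis points to its nose, a round steel rod 8 mm across, 45 to 105 mm from here. About 150 g.
- slim_tip (a point): End of the slim drift's nose (8 mm in diameter).
- stout_centre (a point): Middle of the handle of the other drift, of the same build but with a nose 16 mm in diameter, too stout for the hole. It stays in the rest. x axis towards its nose.
- rest: Fixed aluminium drift rest, base 90 x 120 mm, origin on the desk under its centre. Two bars 8 mm thick along y, at x -32 and +32, have notches 21 mm wide at y -35 and +35, floors 30 and horns 40 mm above the desk. A drift lies along x in each pair, middle near x 0, nose to +x at the start; which drift is in which pair changes.
- catch_tray: Loose open grey tray, 84 (x) x 60 (y) x 24 mm, walls and floor 3 mm; origin under the middle of the tray proper; about 120 g. A grip fin stands on its +x end; the -x end goes under the outlet. With its x along the holder's x and its origin 45 mm ahead of the holder's origin, that end is 7 mm clear of the pedestal and 17 mm behind the outlet face.
- tray_fin (a point): Grip point on the tray's fin, 42 mm above the tray's underside, 58 mm from the tray's middle along its +x. The fin is 10 mm thick (y), 30 mm long (x 42 to 72) and reaches 56 mm above the desk. x axis = the tray's x.
- block_123: Bystander: hardened set-up block with holes, 45 x 70 x 40 mm, loose; leave alone. Origin under its centre.
- vee_block: Bystander: steel vee block 38 x 62 x 42 mm, loose; leave alone. Origin under its centre.
- ring_gauge: Bystander: steel ring gauge 47 mm across, 18 mm high, loose; leave alone. Origin under its centre.
- dial_gauge: Bystander: dial indicator lying flat, 94 x 56 x 22 mm, loose; leave alone. Origin under its centre.
- micrometer: Bystander: outside micrometer lying flat, 59 x 134 x 17 mm, loose; leave alone. Origin under its centre.

How it is judged:
By the outcome, as a careful person would: the job done as asked, in the order asked, and still so for the second after the job is handed in, with the robot touching nothing.
It also fails if it takes over 61 s, if anything falls off the work surface, if the arm or the gripper's body presses on something with over 40 N, if the wrist force passes 120 N, or if a joint passes its speed limit or range.

### The arm

A 6-joint arm with a two-finger parallel gripper is mounted at the origin on a cart in front of the work surface, level with it; the furniture and walls round the work are solid. World frame = base frame: x ahead of the robot, y to its left, z up, the work surface at z = 0. Lengths are in m, angles in rad, forces in N, time in s.
With the tool pointing down it reaches from about 0.25 to 0.775 m from the base axis. Payload 4 kg.
Tool frame: the origin (TCP) lies at the very end of the fingers, on their centre line; the grasp point (between the pads) lies 19 mm behind it; x points along the fingers, y is the direction in which the jaws open and shut, and the axes are right-handed (so a half turn about x gives the same grasp; the last joint's range is limited). The gripper opens to 94 mm and grips with 3 to 60 N. Pads are 16 mm wide; open, the fingers measure 119 mm over their backs; the gripper's body (75 mm by 177 mm) begins 78 mm behind the grasp point.
Start: joints at [1.019, 0.087, 1.371, -0, 1.684, -0.103], TCP at [0.239, 0.496, 0.206] pointing down, gripper open.
Joint ranges: [-3.1, 3.1], [-0.76, 2.03], [0.27, 2.55], [-1.08, 4.22], [0.17, 2.65], [-2.57, 2.57]. Speed limits (rad/s): [2.79, 2.79, 3.14, 3.14, 3.14, 3.14].

### API

Orientations are given as [roll, pitch, yaw] about the fixed x, y, z axes, in that order (R = Rz(yaw) Ry(pitch) Rx(roll)).
In Python, from bench import robot gives the robot as it stands.
- The arm moves only by the tool carry_out, never from a script. Its argument "targets" is a list of rows, each a list of 5 numbers: the closure, from 0 (fully open) to 1 (shut), then the shift along the tool's x, y, z in cm, then the turn about the tool's x in degrees. In form: [[fingers, tx, ty, tz, turn], ...]. A call has 1 to 20 rows; each row shifts and turns the commanded pose from where the row before left it, along the tool's axes as they then stand; what a row does not reach is not made up. A row lasts 1/10 s, in which the tool goes at most 50 mm and 8.59 degrees, less where a joint would pass 70% of its speed; a pose out of reach is approached as far as the arm can. A call is refused whole if a number of a shift passes 5 or a number of a turn 8.59, either way. A call with a gripper value outside its range is refused whole. The fingers move at their own pace and stop on an object; the grip force is fixed at half the most. Time passes only in rows, so rows that do not move let the fingers close. It gives the time, the measured TCP pose, the force and the opening at its end, in the units of the state.
- robot.get_obs(): the state, without advancing time (a new reading comes with each control period).
- robot.snapshot(name): name is "scene" or "top"; returns a dict with "image" (400x640x3 uint8, red, green, blue), "camera_matrix" (3x3 intrinsics, pixels), "pose" (4x4, takes a point from camera to world coordinates). Camera axes: x right, y up, looking along -z (the intrinsics and any distortion apply to the point x, -y, -z); pixel columns grow to the right and rows downward; lengths in m; the calibration is good to about 2 mm. A picture is of the moment at which its call begins. There is no depth.
- robot.close_job(): hands the job in, once; it reports no verdict.
The state is a dict: "time": time; "joint_positions": joint angles; "qvel": joint speeds; "joint_torque": joint torques, N m; "tool_pos": TCP position; "ee_rot": TCP orientation; "wrist_force": force on the tool from outside, world axes, zero at the start; "wrist_torque": the same for the moment, N m; "width": finger opening in m.
Only numpy, scipy, OpenCV 4.12 (cv2) and the standard library are available. Lean on these libraries where they do the work, as an engineer would, in place of code of your own. Each camera call takes 0.05 s, during which the arm holds its last target. There are 200 camera calls.

## Working session

There is one attempt and no reset: what is moved stays moved. The work goes in short steps, Python scripts to look and compute and a tool call to move; the robot and the scene stay as the last step left them, time stands still between calls to the robot, and variables do not carry over. Pictures are saved under pics/ and viewed, about 8 in all and at most 12, crops included, and the job is handed in when it is done.

Besides the shell and the picture viewer there is one more tool, called after "Request:" as name([rows], argument=value, ...), one row to a line, values as JSON. carry_out: Moves the arm, as the interface text tells. Its arguments: {"type":"object","properties":{"targets":{"type":"array","items":{"type":"array","items":{"type":"number"}}}},"required":["targets"]}

```bash
mkdir -p pics; ls
python3 - <<'E'
from bench import robot
import cv2,numpy as np
o=robot.get_obs(); print({k:np.round(v,3) for k,v in o.items()})
for n in("scene","top"):
    s=robot.snapshot(n); cv2.imwrite(f"pics/{n}0.png",s["image"][:,:,::-1]); print(n,s["camera_matrix"],np.round(s["pose"],4)); print(s.keys())
    np.savez(f"{n}.npz",K=s["camera_matrix"],T=s["pose"])
E
```

```text
pics
{'time': np.float64(0.0), 'joint_positions': array([ 1.019,  0.088,  1.372, -0.   ,  1.684, -0.103]), 'qvel': array([-0.001,  0.   ,  0.001,  0.002,  0.001,  0.001]), 'joint_torque': array([-0.0000e+00, -3.4017e+01, -3.0243e+01,  7.2000e-02,  3.3000e-02,
       -0.0000e+00]), 'tool_pos': array([0.238, 0.495, 0.204]), 'ee_rot': array([-1.658,  1.569, -2.107]), 'wrist_force': array([ 0.218, -0.131,  0.131]), 'wrist_torque': array([-0.003,  0.039,  0.008]), 'width': np.float64(0.094)}
scene [[436.46805031   0.         320.32703238]
 [  0.         436.46805031 199.32015601]
 [  0.           0.           1.        ]] [[ 0.5255  0.6502 -0.5487 -0.166 ]
 [-0.8506  0.3883 -0.3546 -0.4364]
 [-0.0175  0.653   0.7571  0.9421]
 [ 0.      0.      0.      1.    ]]
dict_keys(['image', 'camera_matrix', 'pose'])
top [[434.94097244   0.         318.13228774]
 [  0.         434.94097244 202.42212218]
 [  0.           0.           1.        ]] [[-0.0117  0.9971 -0.0745  0.3851]
 [-0.9999 -0.0115  0.0034 -0.0339]
 [ 0.0025  0.0746  0.9972  1.4138]
 [ 0.      0.      0.      1.    ]]
dict_keys(['image', 'camera_matrix', 'pose'])
```

View pics/scene0.png

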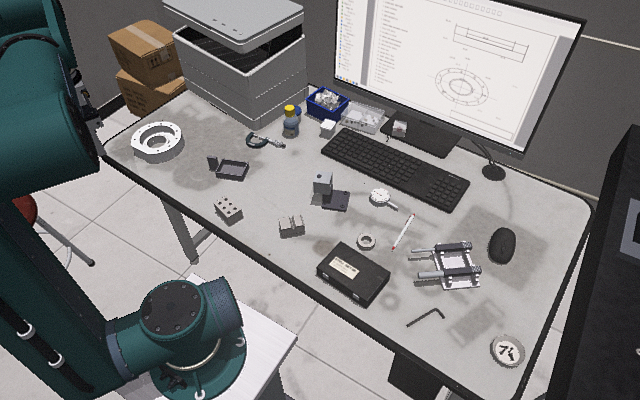

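View pics/top0.png

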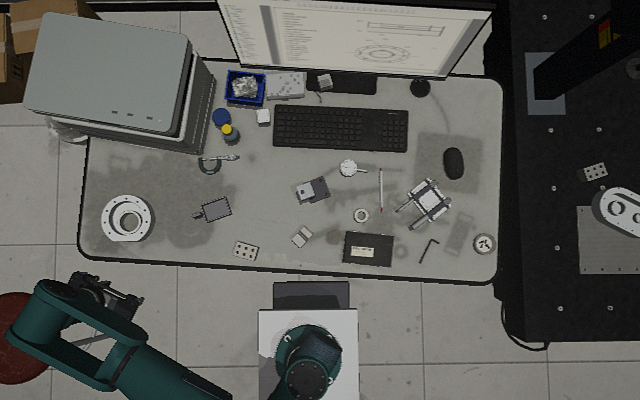

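The scene view shows the tray at about (230,168), the holder at (325,190) and the rest at (450,265). The top view shows the tray at (214,209), the holder at (312,190) and the rest at (425,203). I'll zoom in on these.

```bash
cat > h.py <<'E'
import cv2,numpy as np
from bench import robot
C={n:np.load(f"{n}.npz") for n in("scene","top")}
def ray(n,u,v):
    K,T=C[n]["K"],C[n]["T"]
    d=np.linalg.inv(K)@[u,v,1]; d=T[:3,:3]@[d[0],-d[1],-d[2]]
    return T[:3,3],d
def onz(n,u,v,z):
    c,d=ray(n,u,v); return (c+d*(z-c[2])/d[2])[:2]
def proj(n,p):
    K,T=C[n]["K"],C[n]["T"]; q=T[:3,:3].T@(np.array(p)-T[:3,3]); q=K@[q[0],-q[1],-q[2]]; return q[:2]/q[2]
def tri(uv1,uv2):
    A=[];b=[]
    for n,(u,v) in(("scene",uv1),("top",uv2)):
        c,d=ray(n,u,v);d=d/np.linalg.norm(d);P=np.eye(3)-np.outer(d,d);A.append(P);b.append(P@c)
    return np.linalg.lstsq(np.vstack(A),np.hstack(b),rcond=None)[0]
def crop(im,x,y,w,h,s): return cv2.resize(im[y:y+h,x:x+w],None,fx=s,fy=s,interpolation=cv2.INTER_CUBIC)
E
python3 - <<'E'
from h import *
t=cv2.imread("pics/top0.png");s=cv2.imread("pics/scene0.png")
a=np.hstack([crop(t,185,180,50,50,5.32),crop(t,290,170,50,50,5.32),crop(t,395,175,60,60,4.43)])
a=[cv2.resize(crop(t,*r,50,50,1),(266,266),interpolation=cv2.INTER_CUBIC) for r in((185,180),(287,165))]+[cv2.resize(crop(t,390,172,66,66,1),(266,266),interpolation=cv2.INTER_CUBIC)]
b=[cv2.resize(crop(s,200,145,55,55,1),(266,266),interpolation=cv2.INTER_CUBIC),cv2.resize(crop(s,303,162,55,55,1),(266,266),interpolation=cv2.INTER_CUBIC),cv2.resize(crop(s,408,225,80,80,1),(266,266),interpolation=cv2.INTER_CUBIC)]
cv2.imwrite("pics/c1.png",np.vstack([np.hstack(a),np.hstack(b)]))
E
```

```text
(no output)
```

View pics/c1.png

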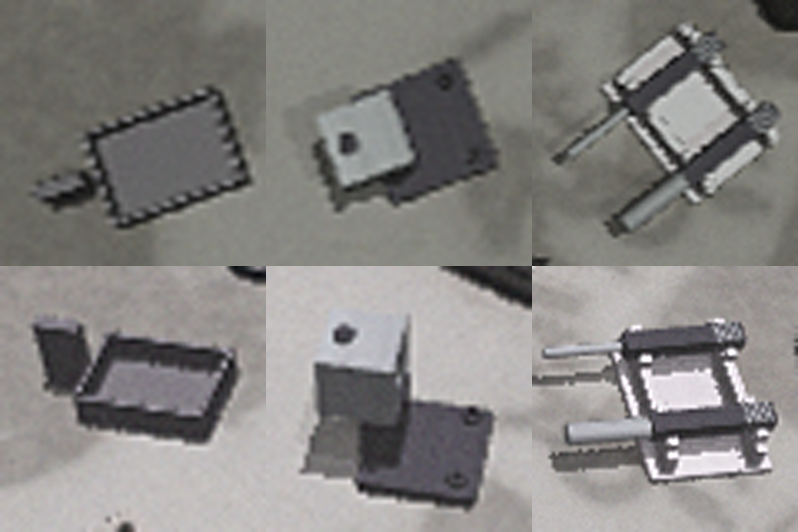

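Now in the crops: tray rim, holder top and foot, and both drifts are clear. The slim one is the upper-left drift. I'll measure these from their corners.

Run:
```python
from h import *
def T(px,py): return 185+px/5.32,180+py/5.32
def H(px,py): return 287+(px-266)/5.32,165+py/5.32
def R(px,py): return 390+(px-532)/4.03,172+py/4.03
def Ts(px,py): return 200+px/4.836,145+(py-266)/4.836
def Hs(px,py): return 303+(px-266)/4.836,162+(py-266)/4.836
def Rs(px,py): return 408+(px-532)/3.325,225+(py-266)/3.325
def fit(model,pts,name):
    M=np.array(model,float);P=np.array(pts);m0=M.mean(0);p0=P.mean(0)
    a,b=M-m0,P-p0; th=np.arctan2((a[:,0]*b[:,1]-a[:,1]*b[:,0]).sum(),(a*b).sum())
    Rm=np.array([[np.cos(th),-np.sin(th)],[np.sin(th),np.cos(th)]]); o=p0-Rm@m0
    print(name,"origin",o.round(4),"yaw",np.degrees(th).round(1),"res mm",((P-(M@Rm.T+o))*1e3).round(1).tolist())
rim=[(-.042,.03),(-.042,-.03),(.042,-.03),(.042,.03)]
# order: image left=+x tray ; tray y = left of x -> image down
fit(rim,[onz("top",*T(*p),.024) for p in((250,183),(217,90),(90,133),(122,226))],"tray top")
fit(rim,[onz("scene",*Ts(*p),.024) for p in((211,427),(233,350),(110,335),(80,405))],"tray scene")
fit([(.057,0)],[onz("top",*T(63,186),.056)],"fin top");
ht=[(-.024,-.022),(.02,-.022),(.02,.022),(-.024,.022)]
fit(ht,[onz("top",*H(*p),.092) for p in((392,90),(316,112),(335,191),(415,168))],"holder top")
fit([(-.074,-.035),(-.074,.035),(-.004,.035)],[onz("top",*H(*p),.010) for p in((458,58),(497,160),(400,205))],"foot top")
fit(ht,[onz("scene",*Hs(*p),.092) for p in((409,313),(332,308),(316,365),(398,375))],"holder scene")
fit([(-.074,-.035),(-.074,.035),(-.004,.035)],[onz("scene",*Hs(*p),.010) for p in((493,407),(477,503),(360,488))],"foot scene")
# drifts: z axis 38; tips
for n,tp,sc,r in(("slim",(560,160),(545,352),.004),("stout",(617,228),(568,433),.008)):
    print(n,"tip top",onz("top",*R(*tp),.038).round(4),"scene",onz("scene",*Rs(*sc),.038).round(4))
print("slim tail",onz("top",*R(712,42),.038).round(4),onz("scene",*Rs(745,333),.038).round(4))
print("slim handle front",onz("top",*R(628,107),.042).round(4),onz("scene",*Rs(625,342),.042).round(4))
```

```text
tray top origin [0.4695 0.2854] yaw 108.6 res mm [[-0.6, 1.1], [-1.2, 2.1], [0.5, -1.3], [1.2, -1.9]]
tray scene origin [0.4694 0.2813] yaw 111.4 res mm [[-3.2, -3.5], [0.2, 4.0], [2.0, 0.8], [1.1, -1.3]]
fin top origin [0.3947 0.3406] yaw 0.0 res mm [[0.0, 0.0]]
holder top origin [0.5178 0.0017] yaw 104.9 res mm [[1.9, -0.5], [1.0, 0.8], [-2.1, 1.6], [-0.8, -1.9]]
foot top origin [0.5169 0.    ] yaw 112.5 res mm [[-1.2, -0.8], [0.6, 3.0], [0.6, -2.2]]
holder scene origin [ 0.5198 -0.0019] yaw 112.7 res mm [[2.0, 0.8], [0.2, -0.5], [-0.9, 0.8], [-1.3, -1.2]]
foot scene origin [ 0.5159 -0.0029] yaw 113.1 res mm [[2.0, 0.8], [-2.4, 0.3], [0.4, -1.1]]
slim tip top [ 0.4556 -0.2879] scene [ 0.4621 -0.2958]
stout tip top [ 0.4017 -0.3312] scene [ 0.4068 -0.3381]
slim tail [ 0.5476 -0.4104] [ 0.5547 -0.4167]
slim handle front [ 0.4965 -0.3416] [ 0.498  -0.3436]
```

```bash
cat > fit.py <<'E'
from h import *
from scipy.optimize import least_squares
def T(px,py): return 185+px/5.32,180+py/5.32
def H(px,py): return 287+(px-266)/5.32,165+py/5.32
def R(px,py): return 390+(px-532)/4.03,172+py/4.03
def Ts(px,py): return 200+px/4.836,145+(py-266)/4.836
def Hs(px,py): return 303+(px-266)/4.836,162+(py-266)/4.836
def Rs(px,py): return 408+(px-532)/3.325,225+(py-266)/3.325
def lsq(name,obs,x0):
    # obs: (cam,(u,v),model xyz)
    def w(p,m): c,s=np.cos(p[2]),np.sin(p[2]); return [p[0]+c*m[0]-s*m[1],p[1]+s*m[0]+c*m[1],m[2]]
    f=lambda p:np.hstack([proj(n,w(p,m))-np.array(uv)+.5 for n,uv,m in obs])
    r=least_squares(f,x0,loss="soft_l1"); print(name,r.x[:2].round(4),np.degrees(r.x[2]).round(1),"px res",f(r.x).reshape(-1,2).round(1).tolist())
    return r.x
E
python3 - <<'E'
from fit import *
h=[(-.024,-.022,.092),(.02,-.022,.092),(.02,.022,.092),(-.024,.022,.092),(-.074,-.035,.01),(-.074,.035,.01),(-.004,.035,.01)]
ot=[("top",H(*p),m) for p,m in zip(((392,90),(316,112),(335,191),(415,168),(458,58),(497,160),(400,205)),h)]
os_=[("scene",Hs(*p),m) for p,m in zip(((409,313),(332,308),(316,365),(398,375),(493,407),(477,503),(360,488)),h)]
for n,o in(("both",ot+os_),("top",ot),("scene",os_)): lsq("holder "+n,o,[.518,0,1.9])
t=[(-.042,.03,.024),(-.042,-.03,.024),(.042,-.03,.024),(.042,.03,.024)]
lsq("tray",[("top",T(*p),m) for p,m in zip(((250,183),(217,90),(90,133),(122,226)),t)]+[("top",T(63,186),(.057,0,.056))],[.47,.28,1.9])
# drift handle masks
for n,(x,y,w,hh) in(("top",(390,172,66,66)),("scene",(408,225,80,80))):
    g=cv2.cvtColor(cv2.imread(f"pics/{n}0.png"),cv2.COLOR_BGR2GRAY)[y:y+hh,x:x+w]
    g=cv2.resize(g,None,fx=4,fy=4,interpolation=cv2.INTER_CUBIC)
    k,l,st,c=cv2.connectedComponentsWithStats((g<95).astype(np.uint8))
    for i in range(1,k):
        if st[i,4]>500:
            q=np.argwhere(l==i)[:,::-1].astype(np.float32);b=cv2.minAreaRect(q)
            bp=cv2.boxPoints(b)/4+[x,y]; print(n,st[i,4],np.round(np.array(b[0])/4+[x,y],1),np.round(np.array(b[1])/4,1)); 
            if n=="top" or 1: print([onz(n,*p,.046).round(4).tolist() for p in bp])
E
```

```text
holder both [0.5197 0.0009] 111.2 px res [[-0.4, -0.1], [0.5, 1.1], [2.3, -0.4], [0.6, -1.4], [0.4, -0.3], [1.1, 0.4], [-0.7, -0.1], [-0.3, 0.9], [-0.3, 0.0], [-0.1, -0.1], [-0.8, -0.2], [0.2, 0.4], [-0.0, -0.9], [-0.8, -1.0]]
holder top [0.5198 0.0027] 110.1 px res [[-0.8, -0.0], [-0.0, 0.9], [1.5, -0.5], [-0.0, -1.3], [0.2, -0.0], [0.5, 0.8], [-1.4, 0.0]]
holder scene [ 5.195e-01 -2.000e-04] 111.7 px res [[-0.1, 1.0], [-0.1, 0.2], [0.2, 0.1], [-0.4, -0.1], [0.4, 0.4], [0.4, -0.8], [-0.4, -0.8]]
tray [0.4711 0.2873] 108.3 px res [[0.2, -0.1], [0.6, -0.3], [-0.5, 0.1], [-0.7, 0.3], [0.2, 0.0]]
top 1222 [449.9 176. ] [11.7  8. ]
[[0.554, -0.4381], [0.5796, -0.4389], [0.5791, -0.4762], [0.5536, -0.4753]]
top 8527 [422.5 205.7] [39.2 51.6]
[[0.4681, -0.2653], [0.5738, -0.392], [0.4785, -0.4699], [0.3739, -0.3434]]
scene 13056 [446.5 265.4] [43.5 68.8]
[[0.4651, -0.2887], [0.5701, -0.4264], [0.4563, -0.4738], [0.3598, -0.3457]]
```

```bash
cat >> h.py <<'E'
from scipy.spatial.transform import Rotation as Ro
def go(x,y,z,axis_deg):
    """shift in tool cm & turn so jaws' normal (tool z) lies along axis_deg (mod 180)"""
    o=robot.get_obs(); M=Ro.from_euler("xyz",o["ee_rot"]).as_matrix()
    yz=np.degrees(np.arctan2(M[1,2],M[0,2]))
    d=(axis_deg-yz+90)%180-90   # world ccw turn; tool x is down -> turn=-d
    print("t",round(float(o["time"]),2),"pos",o["tool_pos"].round(4),"toolx",M[:,0].round(3),"tool z heading",yz.round(1),"q6",o["joint_positions"].round(2)[5],"F",o["wrist_force"].round(1),"w",round(float(o["width"]),4))
    print("shift now, tool axes cm",(M.T@(np.array([x,y,z])-o["tool_pos"])*100).round(2),"turn",round(-d,1))
    c,s=np.cos(np.radians(-d)),np.sin(np.radians(-d)); M2=M@np.array([[1,0,0],[0,c,-s],[0,s,c]])
    print("after the turn, shift",(M2.T@(np.array([x,y,z])-o["tool_pos"])*100).round(2))
E
python3 -c "
from h import *
go(.452,.340,.12,108.5)"
```

```text
t 0.1 pos [0.2384 0.4951 0.2044] toolx [-0.001 -0.002 -1.   ] tool z heading -25.7 q6 -0.1 F [ 0.2  0.5 -0.2] w 0.0939
shift now, tool axes cm [ 8.45 -4.69 25.98] turn 45.8
after the turn, shift [ 8.45 15.35 21.48]
```

Request:
carry_out([
  [0,0,0,0,7.6],
  [0,0,0,0,7.6],
  [0,0,0,0,7.6],
  [0,0,0,0,7.6],
  [0,0,0,0,7.6],
  [0,0,0,0,7.8],
  [0,1,2.2,3.07,0],
  [0,1,2.2,3.07,0],
  [0,1,2.2,3.07,0],
  [0,1,2.2,3.07,0],
  [0,1,2.2,3.07,0],
  [0,1.5,2.2,3.07,0],
  [0,2,2.15,3.06,0],
  [0,0,0,0,0],
  [0,0,0,0,0],
])

```text
time: 1.6
tool_pos: [0.452, 0.3398, 0.1193]
ee_rot: [-1.607, 1.568, -2.857]
wrist_force: [-0.7, 0.6, 0.3]
width: 0.0938
```

```bash
python3 -c "
from h import *
go(.452,.340,.023,108.5)
S=robot.snapshot('scene')['image'][:,:,::-1];T=robot.snapshot('top')['image'][:,:,::-1]
cv2.imwrite('pics/c2.png',np.hstack([crop(S,160,90,100,120,4),crop(T,165,165,100,120,4)]))"
```

```text
t 1.6 pos [0.452  0.3398 0.1193] toolx [-0.003 -0.001 -1.   ] tool z heading -71.6 q6 0.22 F [-0.7  0.6  0.3] w 0.0938
shift now, tool axes cm [ 9.63  0.04 -0.02] turn -0.1
after the turn, shift [ 9.63  0.04 -0.02]
```

View pics/c2.png

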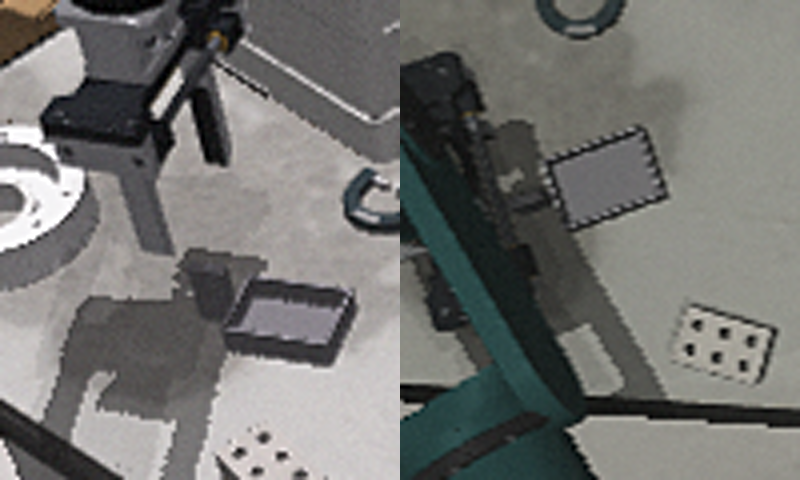

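The open fingers straddle the fin: tips at crop (160,250) and (215,165), fin at (205,275) below. Going down to grip.

Request:
carry_out([
  [0,3,0,0,0],
  [0,3,0,0,0],
  [0,2,0,0,0],
  [0,1.6,0,0,0],
  [0,0,0,0,0],
  [0,0,0,0,0],
  [1,0,0,0,0],
  [1,0,0,0,0],
  [1,0,0,0,0],
  [1,0,0,0,0],
  [1,0,0,0,0],
  [1,0,0,0,0],
  [1,0,0,0,0],
  [1,0,0,0,0],
  [1,0,0,0,0],
])

```text
time: 3.2
tool_pos: [0.4523, 0.3405, 0.0244]
ee_rot: [-2.035, 1.571, 3.0]
wrist_force: [-0.3, 0.3, -0.1]
width: 0.0253
```

```bash
python3 -c "
from h import *
go(.452,.340,.073,108.5)
S=robot.snapshot('scene')['image'][:,:,::-1];T=robot.snapshot('top')['image'][:,:,::-1]
cv2.imwrite('pics/c3.png',np.hstack([crop(S,190,130,80,100,5),crop(T,185,165,80,100,5)]))"
```

```text
t 3.2 pos [0.4523 0.3405 0.0244] toolx [-0.  0. -1.] tool z heading -71.5 q6 0.22 F [-0.3  0.3 -0.1] w 0.0253
shift now, tool axes cm [-4.86 -0.05  0.03] turn -0.0
after the turn, shift [-4.86 -0.05  0.03]
```

View pics/c3.png

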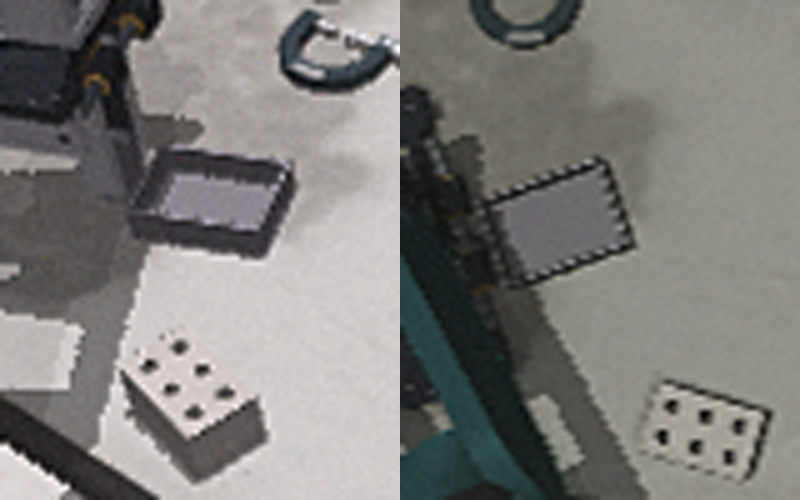

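Request:
carry_out([
  [1,0,0,0,0],
  [1,0,0,0,0],
  [1,0,0,0,0],
  [1,0,0,0,0],
  [1,0,0,0,0],
  [1,-0.5,0,0,0],
  [1,-0.7,0,0,0],
  [1,0,0,0,0],
])

```text
time: 4.1
tool_pos: [0.453, 0.341, 0.0379]
ee_rot: [1.837, 1.568, 0.589]
wrist_force: [0.5, 0.7, -1.7]
width: 0.0097
```

```bash
python3 -c "
from h import *
go(.4599,.1547,.036,111.3)"
```

```text
t 4.1 pos [0.453  0.341  0.0379] toolx [ 0.002  0.001 -1.   ] tool z heading -71.5 q6 0.22 F [ 0.5  0.7 -1.7] w 0.0097
shift now, tool axes cm [ 0.17 -5.25 17.88] turn -2.8
after the turn, shift [ 0.17 -6.13 17.61]
```

Gripped (9.7 mm), with the tray weight showing.

Request:
carry_out([
  [1,0,0,0,-2.8],
  [1,0,-0.61,1.76,0],
  [1,0,-1.02,2.93,0],
  [1,0,-1.02,2.93,0],
  [1,0,-1.02,2.93,0],
  [1,0,-1.02,2.93,0],
  [1,0,-1.02,2.93,0],
  [1,0,-0.42,1.2,0],
  [1,0,0,0,0],
  [1,0,0,0,0],
])

```text
time: 5.1
tool_pos: [0.4592, 0.1544, 0.0366]
ee_rot: [2.552, 1.57, 1.352]
wrist_force: [-0.1, 0.2, -1.2]
width: 0.0099
```

```bash
python3 -c "
from h import *
go(.4817,.0988,.0245,111.3)
S=robot.snapshot('scene')['image'][:,:,::-1];T=robot.snapshot('top')['image'][:,:,::-1]
cv2.imwrite('pics/c4.png',np.hstack([crop(S,250,130,110,100,5),crop(T,240,145,100,100,5)])[:,:1050][::1]) if 0 else cv2.imwrite('pics/c4.png',np.hstack([crop(S,260,130,100,100,4),crop(T,245,145,100,100,4)]))"
```

```text
t 5.1 pos [0.4592 0.1544 0.0366] toolx [ 0.     0.001 -1.   ] tool z heading -68.8 q6 -0.16 F [-0.1  0.2 -1.2] w 0.0099
shift now, tool axes cm [1.21 0.09 6.  ] turn -0.1
after the turn, shift [1.21 0.08 6.  ]
```

View pics/c4.png

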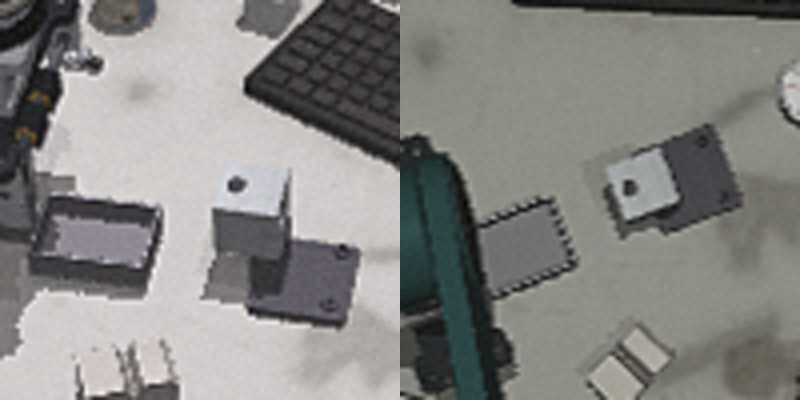

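The tray (end corners in the top crop at (550,198) and (577,265)) is lined up ahead of the housing. I'll check its offset in the holder frame.

```bash
python3 -c "
from h import *
th=np.radians(111.3);o=np.array([.5198,.001]);R=np.array([[np.cos(th),np.sin(th)],[-np.sin(th),np.cos(th)]])
for n,ps,z in(('top',[(282.5,194.5),(289.3,211.3)],.037),('scene',[(260+162/4,130+206/4),(260+148/4,130+270/4)],.037)):
  for p in ps: print(n,(R@(onz(n,*p,z)-o)*1000).round(1))
print((R@(np.array([.4592,.1544])-o)*1000).round(1))
# housing front edge, z .092
for n,ps in(('top',[(245+205/4,145+160/4),(245+222/4,145+222/4)]),('scene',[(260+228/4,130+165/4),(260+213/4,130+208/4)])):
  for p in ps: print('hous',n,(R@(onz(n,*p,.092)-o)*1000).round(1))
"
```

```text
top [ 70.3 -21.8]
top [70.  35.9]
scene [ 66.  -23.6]
scene [62.8 37. ]
[164.9   0.7]
hous top [ 18.4 -26.8]
hous top [24.  22.2]
hous scene [ 16.  -18.5]
hous scene [18.4 22.5]
```

Request:
carry_out([
  [1,0,0.5,0.5,0],
  [1,0,0,1.5,0],
  [1,0,0,1.5,0],
  [1,0,0,1.5,0],
  [1,0,0,1.0,0],
  [1,0,0,0,0],
  [1,0.6,0,0,0],
  [1,0.4,0,0,0],
  [1,0.2,0,0,0],
  [1,0,0,0,0],
  [1,0,0,0,0],
])

```text
time: 6.3
tool_pos: [0.4852, 0.1005, 0.0245]
ee_rot: [-2.207, 1.57, 2.878]
wrist_force: [-1.9, 1.2, 1.5]
width: 0.0099
```

```bash
python3 -c "
from h import *
go(.4817,.0988,.0235,111.3)
S=robot.snapshot('scene')['image'][:,:,::-1];T=robot.snapshot('top')['image'][:,:,::-1]
cv2.imwrite('pics/c5.png',np.hstack([crop(S,290,150,70,80,5.7),crop(T,270,155,70,80,5.7)]))"
```

```text
t 6.3 pos [0.4852 0.1005 0.0245] toolx [-0.001  0.    -1.   ] tool z heading -68.7 q6 -0.28 F [-1.9  1.2  1.5] w 0.0099
shift now, tool axes cm [ 0.1  -0.38  0.03] turn 0.0
after the turn, shift [ 0.1  -0.38  0.03]
```

View pics/c5.png

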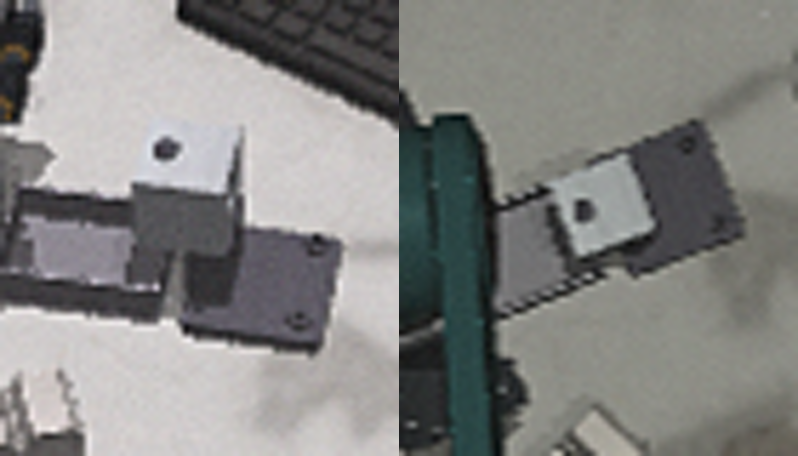

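The tray's end is under the outlet, with about 3 px (roughly 7 mm) to the pedestal, and it is on the desk. Releasing it.

Request:
carry_out([
  [0.4,0,0,0,0],
  [0.4,0,0,0,0],
  [0.4,0,0,0,0],
  [0.4,0,0,0,0],
  [0.4,0,0,0,0],
  [0.4,-2,0,0,0],
  [0.4,-4,0,0,0],
  [0.4,-4,0,0,0],
  [0.4,-4,0,0,0],
  [0.4,-2,0,0,0],
  [0.4,0,0,0,0],
])

```text
time: 7.5
tool_pos: [0.4879, 0.1003, 0.1888]
ee_rot: [1.296, 1.562, 0.097]
wrist_force: [0.5, 0.5, 0.0]
width: 0.0561
```

```bash
python3 -c "
from h import *
go(.522,-.376,.12,127.2)"
```

```text
t 7.5 pos [0.4879 0.1003 0.1888] toolx [ 0.009  0.001 -1.   ] tool z heading -68.7 q6 -0.28 F [0.5 0.5 0. ] w 0.0561
shift now, tool axes cm [  6.87 -14.17  45.6 ] turn -15.9
after the turn, shift [  6.87 -26.13  39.97]
```

Request:
carry_out([
  [0.4,0,0,0,-7.9],
  [0.4,0,0,0,-8.0],
  [0.4,0,-1.33,1.97,0],
  [0.4,0,-2.48,3.8,0],
  [0.4,0,-2.48,3.8,0],
  [0.4,0,-2.48,3.8,0],
  [0.4,0,-2.48,3.8,0],
  [0.4,0,-2.48,3.8,0],
  [0.4,0,-2.48,3.8,0],
  [0.4,0,-2.48,3.8,0],
  [0.4,0,-2.48,3.8,0],
  [0.4,0,-2.48,3.8,0],
  [0.4,2,-2.48,3.8,0],
  [0.4,3,0,0,0],
  [0.4,1.8,0,0,0],
  [0.4,0,0,0,0],
  [0.4,0,0,0,0],
])

```text
time: 9.2
tool_pos: [0.5184, -0.3757, 0.1148]
ee_rot: [-2.964, 1.568, 2.398]
wrist_force: [-0.0, 0.5, 0.4]
width: 0.0567
```

```bash
python3 -c "
from h import *
go(.522,-.376,.019,127.2)
S=robot.snapshot('scene')['image'][:,:,::-1];T=robot.snapshot('top')['image'][:,:,::-1]
cv2.imwrite('pics/c6.png',np.hstack([crop(S,400,180,100,120,4),crop(T,370,150,100,120,4)]))"
```

```text
t 9.2 pos [ 0.5184 -0.3757  0.1148] toolx [-0.002  0.002 -1.   ] tool z heading -52.8 q6 -1.36 F [-0.   0.5  0.4] w 0.0567
shift now, tool axes cm [9.58 0.28 0.27] turn -0.0
after the turn, shift [9.58 0.28 0.27]
```

View pics/c6.png

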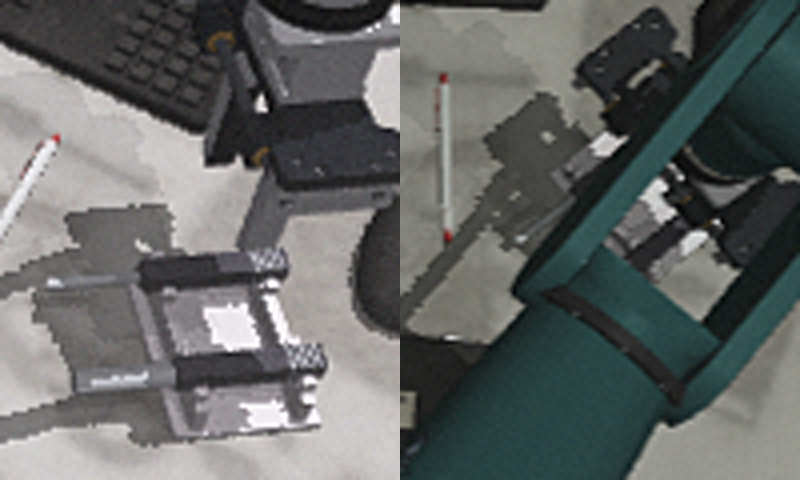

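```bash
python3 -c "
from h import *
p=np.array([.5184,-.3757,.1148]);u=np.array([-.605,.797,0]);j=np.array([.797,.605,0])
s=lambda q:((proj('scene',q)-[400,180])*4).round(0)
print(s(p),s(p+.0283*j),s(p-.0283*j),'below',s([.5184,-.3757,.038]),s([.5215,-.3757,.038]))
print(onz('scene',400+215/4,180+265/4,.042).round(4))
for k in(.6,.7,.5): pass
"
```

```text
[232. 200.] [217. 162.] [246. 239.] below [204. 274.] [206. 270.]
[ 0.5251 -0.3793]
```

Request:
carry_out([
  [0.4,2,0.3,0.4,0],
  [0.4,3,0,0,0],
  [0.4,2,0,0,0],
  [0.4,1.5,0,0,0],
  [0.4,1.1,0,0,0],
  [0.4,0,0,0,0],
  [1,0,0,0,0],
  [1,0,0,0,0],
  [1,0,0,0,0],
  [1,0,0,0,0],
  [1,0,0,0,0],
  [1,0,0,0,0],
  [1,0,0,0,0],
  [1,0,0,0,0],
  [1,0,0,0,0],
])

```text
time: 10.8
tool_pos: [0.5243, -0.3775, 0.0209]
ee_rot: [0.918, 1.57, -0.004]
wrist_force: [0.9, 2.1, 2.7]
width: 0.0157
```

```bash
python3 -c "
from h import *
go(.522,-.376,.019,127.2)"
```

```text
t 10.8 pos [ 0.5243 -0.3775  0.0209] toolx [ 0.001 -0.    -1.   ] tool z heading -52.8 q6 -1.36 F [0.9 2.1 2.7] w 0.0157
shift now, tool axes cm [ 0.19 -0.09 -0.26] turn -0.0
after the turn, shift [ 0.19 -0.09 -0.26]
```

Request:
carry_out([
  [1,-1,0,0,0],
  [1,-2,0,0,0],
  [1,-3,0,0,0],
  [1,-3,0,0,0],
  [1,0,0,0,0],
  [1,0,0,0,0],
])

```text
time: 11.4
tool_pos: [0.5236, -0.3779, 0.1104]
ee_rot: [-0.678, 1.57, -1.6]
wrist_force: [0.2, 0.1, -1.4]
width: 0.0157
```

```bash
python3 -c "
from h import *
go(.5757,-.1425,.0529,111.3)"
```

```text
t 11.4 pos [ 0.5236 -0.3779  0.1104] toolx [-0.    -0.001 -1.   ] tool z heading -52.8 q6 -1.36 F [ 0.2  0.1 -1.4] w 0.0157
shift now, tool axes cm [  5.73  18.38 -15.61] turn 15.9
after the turn, shift [  5.73  13.41 -20.04]
```

Request:
carry_out([
  [1,0,0,0,7.9],
  [1,0,0,0,8.0],
  [1,0,0.95,-1.42,0],
  [1,0,1.78,-2.66,0],
  [1,0,1.78,-2.66,0],
  [1,0,1.78,-2.66,0],
  [1,0,1.78,-2.66,0],
  [1,0,1.78,-2.66,0],
  [1,0,1.78,-2.66,0],
  [1,0,1.78,-2.66,0],
  [1,2,0,0,0],
  [1,2,0,0,0],
  [1,1.5,0,0,0],
  [1,0.2,0,0,0],
  [1,0,0,0,0],
  [1,0,0,0,0],
])

```text
time: 13.0
tool_pos: [0.5765, -0.1425, 0.0543]
ee_rot: [0.976, 1.569, -0.223]
wrist_force: [-0.0, -0.7, -2.2]
width: 0.0155
```

```bash
python3 -c "
from h import *
go(.5757,-.1425,.0529,111.3)
S=robot.snapshot('scene')['image'][:,:,::-1];T=robot.snapshot('top')['image'][:,:,::-1]
cv2.imwrite('pics/sA.png',S);cv2.imwrite('pics/tA.png',T)
cv2.imwrite('pics/c7.png',np.hstack([crop(S,305,145,80,80,5),crop(T,285,140,80,80,5)]))"
```

```text
t 13.0 pos [ 0.5765 -0.1425  0.0543] toolx [ 0.001 -0.    -1.   ] tool z heading -68.7 q6 -0.71 F [-0.  -0.7 -2.2] w 0.0155
shift now, tool axes cm [ 0.14 -0.07 -0.03] turn -0.0
after the turn, shift [ 0.14 -0.07 -0.03]
```

View pics/c7.png

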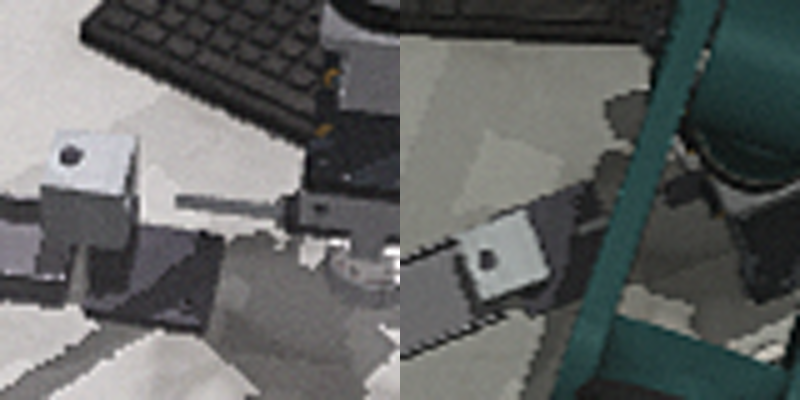

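The nose lies just behind the holder: scene crop tip (177,202), rod running to (285,212); top crop tip about (580,227). I'll compare it with the projected hole axis.

```bash
cat > axis.py <<'E'
from h import *
th=np.radians(111.3);X=np.array([np.cos(th),np.sin(th),0]);Y=np.array([-np.sin(th),np.cos(th),0]);O=np.array([.5198,.001,0])
def hp(x,y,z): return O+x*X+y*Y+[0,0,z]
s=lambda q:((proj('scene',q)-[305,145]+.5)*5-.5).round(0)
t=lambda q:((proj('top',q)-[285,140]+.5)*5-.5+[400,0]).round(0)
E
python3 - <<'E'
from axis import *
print('housing top corners'); 
for c in((-.024,-.022),(.02,-.022),(.02,.022),(-.024,.022)): q=hp(*c,.092);print(s(q),t(q))
print('screw',s(hp(-.002,0,.096)),t(hp(-.002,0,.096)))
for x in(-.024,-.049,-.07): print('axis',x,s(hp(x,0,.07)),t(hp(x,0,.07)))
o=robot.get_obs();P=o["tool_pos"]+[0,0,.0171]
for d in(.105,.06): print('tool tip',d,s(P+d*X),t(P+d*X),'holder frame',[round(float(v)*1000,1) for v in ((P+d*X-O)@X,(P+d*X-O)@Y,P[2])])
# rod profile in top
g=cv2.cvtColor(cv2.imread('pics/tA.png'),cv2.COLOR_BGR2GRAY); print(g[180:192,310:330])
E
```

```text
housing top corners
[135. 137.] [526. 208.]
[ 56. 128.] [459. 235.]
[ 40. 186.] [486. 302.]
[122. 196.] [552. 275.]
screw [ 88. 156.] [505. 254.]
axis -0.024 [129. 194.] [539. 245.]
axis -0.049 [174. 200.] [577. 231.]
axis -0.07 [212. 204.] [608. 218.]
tool tip 0.105 [176. 196.] [577. 228.] holder frame [-49.6, -0.9, 71.9]
tool tip 0.06 [258. 206.] [644. 202.] holder frame [-94.6, -0.9, 71.9]
[[121  68  69  66  65  64  59  62  56  44  53  32  35  31  35  48  67  60
   49  67]
 [ 56  58  63  68  61  60  60  61  64  56  29  31  33  33  40  56  69  66
   59  64]
 [ 97  56  66  69  65  61  61  63  63  63  55  35  33  33  33  43  47  56
   60  64]
 [ 95  56  65  69  66  63  63  61  60  55  30  35  31  35  48  65  60  51
   67  65]
 [134  44  64  65  60  61  65  65  66  55  27  37  56  72  80  82  69  61
   64  63]
 [148  97  58  62  65  65  61  61  65  56  54  84  87  76  67  54  43  63
   64  67]
 [164 143  55  58  62  60  61  62  66  54  51  72  53  34  29  31  47  69
   66  64]
 [163 150  94  56  64  61  61  68  56  31  33  35  33  33  33  44  66  66
   65  61]
 [157 155 115  50  63  63  62  64  54  32  34  33  38  32  32  46  69  63
   64  62]
 [153 162 135  35  61  61  60  63  55  32  35  36  37  36  38  50  69  65
   68  65]
 [157 159 147  94  57  62  61  65  52  35  36  33  40  33  43  63  68  61
   64  65]
 [156 157 159 121  48  61  66  65  55  35  39  37  35  32  44  66  65  67
   62  68]]
```

Observed nose and holder axis agree within about 1 mm in both views, so I'm advancing into the hole.

Request:
carry_out([
  [1,0,0,-0.5,0],
  [1,0,0,-0.6,0],
  [1,0,0,-0.6,0],
  [1,0,0,-0.4,0],
  [1,0,0,-0.4,0],
  [1,0,0,-0.4,0],
  [1,0,0,-0.4,0],
  [1,0,0,0,0],
])

```text
time: 13.9
tool_pos: [0.5638, -0.111, 0.0535]
ee_rot: [-3.077, 1.571, 2.007]
wrist_force: [-0.5, -0.5, -0.5]
width: 0.0158
```

```bash
python3 -c "
from axis import *
o=robot.get_obs();P=o['tool_pos']+[0,0,.0171];q=P+.105*X-O;print('tip',(q@X*1000).round(1),(q@Y*1000).round(1),P[2].round(4),'F along X,Y',(o['wrist_force']@X).round(1),(o['wrist_force']@Y).round(1),o['wrist_force'].round(1))
S=robot.snapshot('scene')['image'][:,:,::-1];T=robot.snapshot('top')['image'][:,:,::-1]
cv2.imwrite('pics/c8.png',np.hstack([crop(S,305,145,80,80,5),crop(T,285,140,80,80,5)]))"
```

```text
tip -15.3 -0.4 0.0706 F along X,Y -0.3 0.6 [-0.5 -0.5 -0.5]
```

View pics/c8.png

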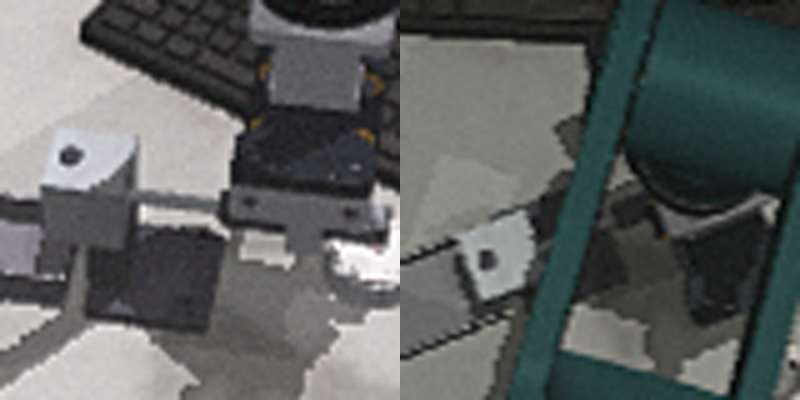

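The nose is in the hole (rod disappears behind the housing at scene crop (135,198)), with no side force. Driving now.

Request:
carry_out([
  [1,0,0,-0.3,0],
  [1,0,0,-0.4,0],
  [1,0,0,-0.4,0],
  [1,0,0,-0.4,0],
  [1,0,0,-0.3,0],
  [1,0,0,0,0],
])

```text
time: 14.6
tool_pos: [0.5587, -0.0972, 0.0545]
ee_rot: [0.257, 1.565, -0.943]
wrist_force: [1.3, -4.7, -2.4]
width: 0.0156
```

```bash
cat > st.py <<'E'
from axis import *
o=robot.get_obs();P=o['tool_pos']+[0,0,.0171];q=P+.105*X-O;print('tip',(q@X*1000).round(1),(q@Y*1000).round(1),P[2].round(4),'F along X,Y',(o['wrist_force']@X).round(1),(o['wrist_force']@Y).round(1),o['wrist_force'].round(1),o['width'],o['time'])
E
python3 st.py
```

```text
tip -0.6 -0.6 0.0716 F along X,Y -4.8 0.5 [ 1.3 -4.7 -2.4] 0.01564442978665828 14.6
```

Request:
carry_out([
  [1,0,0,-0.4,0],
  [1,0,0,-0.4,0],
  [1,0,0,-0.4,0],
  [1,0,0,-0.4,0],
  [1,0,0,-0.4,0],
  [1,0,0,0,0],
])

```text
time: 15.2
tool_pos: [0.5497, -0.075, 0.0532]
ee_rot: [-2.795, 1.569, 2.289]
wrist_force: [0.2, 0.7, -1.2]
width: 0.0156
```

```bash
python3 st.py
python3 - <<'E'
from h import *
a=robot.snapshot('scene')['image'][:,:,::-1];cv2.imwrite('pics/sB.png',a)
b=cv2.imread('pics/c8.png')[:,:400]; print(np.abs(crop(a,305,145,80,80,5)[180:300,:60].astype(int)-b[180:300,:60]).mean())
E
```

```text
tip 23.3 -0.2 0.0703 F along X,Y 0.6 -0.4 [ 0.2  0.7 -1.2] 0.015588809813368642 15.2
15.091944444444444
```

```bash
python3 -c "
from h import *
S=robot.snapshot('scene')['image'][:,:,::-1];T=robot.snapshot('top')['image'][:,:,::-1]
cv2.imwrite('pics/c9.png',np.hstack([crop(S,270,145,80,80,5),crop(T,255,160,80,80,5)]))"
```

```text
(no output)
```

View pics/c9.png

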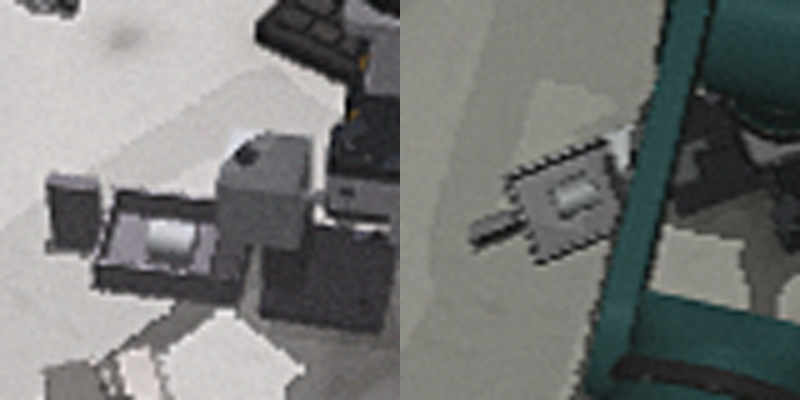

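The bush lies in the tray (scene crop (172,238), top crop (578,197)). Withdrawing straight back, then up.

Request:
carry_out([
  [1,0,0,0.5,0],
  [1,0,0,1.5,0],
  [1,0,0,2,0],
  [1,0,0,2,0],
  [1,0,0,2,0],
  [1,0,0,2,0],
  [1,-1,0,1,0],
  [1,-2.5,0,0,0],
  [1,-2.5,0,0,0],
  [1,0,0,0,0],
  [1,0,0,0,0],
])

```text
time: 16.45
tool_pos: [0.5906, -0.1791, 0.1141]
ee_rot: [0.938, 1.569, -0.262]
wrist_force: [-0.4, -0.1, -1.3]
width: 0.0155
```

```bash
python3 -c "
from h import *
go(.5241,-.3777,.0210,127.2)"
```

```text
t 16.45 pos [ 0.5906 -0.1791  0.1141] toolx [ 0.002 -0.    -1.   ] tool z heading -68.7 q6 -0.76 F [-0.4 -0.1 -1.3] w 0.0155
shift now, tool axes cm [  9.31 -13.42  16.08] turn -15.9
after the turn, shift [  9.31 -17.32  11.78]
```

Request:
carry_out([
  [1,0,0,0,-7.9],
  [1,0,0,0,-8.0],
  [1,0,-1.3,0.88,0],
  [1,0,-2.67,1.82,0],
  [1,0,-2.67,1.82,0],
  [1,0,-2.67,1.82,0],
  [1,0,-2.67,1.82,0],
  [1,0,-2.67,1.82,0],
  [1,0,-2.67,1.8,0],
  [1,2,0,0,0],
  [1,2,0,0,0],
  [1,0,0,0,0],
  [1,0,0,0,0],
  [1,0,0,0,0],
])

```text
time: 17.85
tool_pos: [0.5237, -0.3776, 0.0744]
ee_rot: [0.158, 1.569, -0.765]
wrist_force: [-0.6, 0.7, -1.0]
width: 0.0157
```

```bash
python3 -c "
from h import *
for i in range(3): go(.5241,-.3777,.0210,127.2)
S=robot.snapshot('scene')['image'][:,:,::-1];cv2.imwrite('pics/sC.png',S)"
```

```text
t 17.85 pos [ 0.5237 -0.3776  0.0744] toolx [ 0.001 -0.001 -1.   ] tool z heading -52.9 q6 -1.36 F [-0.6  0.7 -1. ] w 0.0157
shift now, tool axes cm [5.34 0.03 0.03] turn -0.1
after the turn, shift [5.34 0.03 0.03]
t 17.85 pos [ 0.5237 -0.3776  0.0744] toolx [ 0.001 -0.001 -1.   ] tool z heading -52.9 q6 -1.36 F [-0.6  0.7 -1. ] w 0.0157
shift now, tool axes cm [5.34 0.03 0.03] turn -0.1
after the turn, shift [5.34 0.03 0.03]
t 17.85 pos [ 0.5237 -0.3776  0.0744] toolx [ 0.001 -0.001 -1.   ] tool z heading -52.9 q6 -1.36 F [-0.6  0.7 -1. ] w 0.0157
shift now, tool axes cm [5.34 0.03 0.03] turn -0.1
after the turn, shift [5.34 0.03 0.03]
```

Request:
carry_out([
  [1,1.5,0,0,0],
  [1,1.5,0,0,0],
  [1,1,0,0,0],
  [1,0.6,0,0,0],
  [1,0.4,0,0,0],
  [1,0.3,0,0,0],
  [1,0,0,0,0],
  [1,0,0,0,0],
])

```text
time: 18.7
tool_pos: [0.5238, -0.3775, 0.0209]
ee_rot: [0.289, 1.569, -0.632]
wrist_force: [0.3, -0.5, -1.5]
width: 0.0156
```

Request:
carry_out([
  [1,0.1,0,0,0],
  [1,0,0,0,0],
  [0.4,0,0,0,0],
  [0.4,0,0,0,0],
  [0.4,0,0,0,0],
  [0.4,0,0,0,0],
  [0.4,0,0,0,0],
  [0.4,0,0,0,0],
  [0.4,-2,0,0,0],
  [0.4,-4,0,0,0],
  [0.4,-4,0,0,0],
  [0.4,-4,0,0,0],
  [0.4,-4,0,0,0],
  [0.4,0,-4,2,0],
  [0.4,0,-4,2,0],
  [0.4,0,-4,2,0],
  [0.4,0,-4,2,0],
  [0.4,0,0,0,0],
  [0.4,0,0,0,0],
])

```text
time: 20.6
tool_pos: [0.4435, -0.5383, 0.1987]
ee_rot: [2.562, 1.569, 1.638]
wrist_force: [1.4, -0.6, -0.2]
width: 0.056
```

```bash
python3 -c "
from h import *
go(.4,-.2,.2,127.2)
S=robot.snapshot('scene')['image'][:,:,::-1];T=robot.snapshot('top')['image'][:,:,::-1]
cv2.imwrite('pics/c10.png',np.vstack([np.hstack([crop(S,408,225,80,80,5),crop(T,380,165,80,80,5)]),cv2.resize(S[130:290,200:520],(800,400))])[:, :800][:800] if 0 else np.hstack([np.vstack([crop(S,408,225,80,80,3.75),crop(T,385,165,80,80,3.75)]),np.vstack([cv2.resize(S[130:290,200:460],(490,300)),cv2.resize(T[140:300,200:460],(490,300))])]))"
```

```text
t 20.6 pos [ 0.4435 -0.5383  0.1987] toolx [-0.     0.001 -1.   ] tool z heading -52.9 q6 -1.61 F [ 1.4 -0.6 -0.2] w 0.056
shift now, tool axes cm [ -0.08  16.92 -29.61] turn -0.1
after the turn, shift [ -0.08  16.99 -29.57]
```

View pics/c10.png

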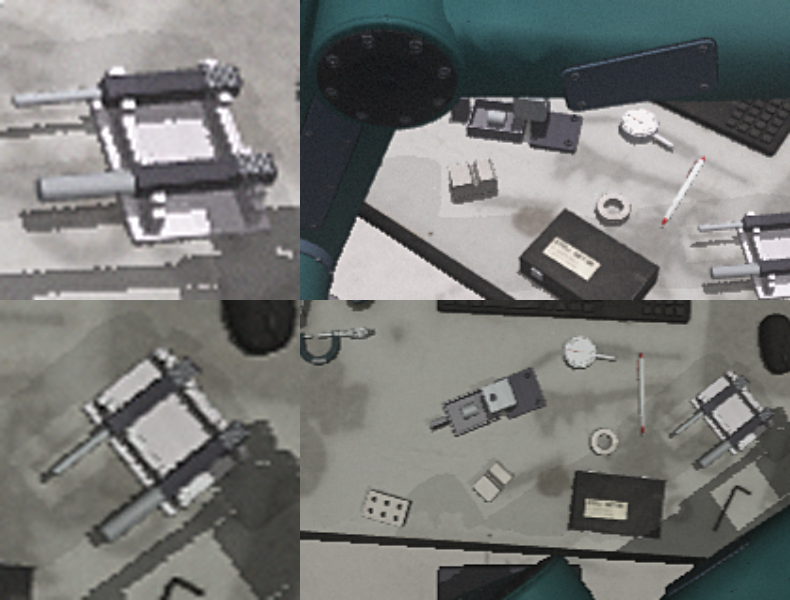

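The slim drift lies in its notches as before (scene crop (170,85)), the bush is in the tray, and the bystanders haven't moved. The gripper is clear of everything, so I'm handing in.

```bash
python3 -c "
from bench import robot
print(robot.close_job())"
```

```text
the job is handed in; nothing more can be done
None
```

The job is done and handed in at about 21 s of the 61 s allowed; the hand-in reported no verdict.

- **Tray:** I gripped it by its fin and set it down with the far end under the outlet, about 7 mm short of the pedestal. I moved it 5 mm sideways because the cameras showed it about 6 mm off line with the holder, while the robot's own reading showed under 1 mm. Those two readings disagreed. The last pictures show the bush inside the tray.
- **Bush:** I put the slim drift's nose through the back hole with no notable side force. It pushed the bush out with about 5 N at the one reading taken while pushing, a little under the stated 6 to 12 N, and the force fell to zero at the end. The nose went about 47 mm past the hole's entrance by the robot's reading.
- **Drift and other things:** The slim drift is back in its original pair of notches, and the stout drift is still in the rest. In the last pictures the gripper is open and clear of everything, and nothing else appears to have moved.

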